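Put the crusher in gear and charge it with rock sugar

ROBOT

A 7-joint arm with a two-finger parallel gripper is mounted at the origin on the work surface. World frame = base frame: x ahead of the robot, y to its left, z up, the work surface at z = 0. Lengths are in m, angles in rad, forces in N, time in s.
With the tool pointing down it reaches from about 0.4 to 0.85 m from the base axis. Payload 10.4 kg.
Tool frame: the origin (TCP) lies between the finger pads; the fingertips stand manip.tip_extent ahead of it and the grasp point (between the pads) lies 6 mm ahead of it (manip.tip_extent is the distance from the TCP to the fingertips, in m); z points along the fingers, y is the line along which they close (so a half turn about z gives the same grasp; the last joint's range is limited). The gripper opens to 85 mm and grips with 20 to 120 N. Pads are 22 mm wide; open, the fingers measure 114 mm over their backs; the gripper's body (76 mm by 85 mm) begins 54 mm behind the grasp point. The pads swing forward as they close: fully open they stand 13 mm farther back than shut.
Start: joints at [1.323, 0.332, -0.065, 1.46, 0.022, 1.35, -0.088], TCP at [0.139, -0.609, 0.228] pointing down, gripper open.
Joint ranges: [-2.6, 2.6], [-0.5, 2.12], [-1.47, 1.34], [0.16, 2.42], [-1.27, 4.41], [0.06, 2.06], [-2.6, 2.6]. Speed limits (rad/s): [2.22, 2.22, 2.79, 2.79, 3.14, 3.14, 3.14].

INTERFACE

Orientations are given as a unit quaternion [x, y, z, w].
In Python, from workcell import get_obs, optics, workorder, manip gives the robot as it stands.
- The arm moves only by the tool jog_arm, never from a script. Its argument "increments" is a list of rows, each a list of 7 numbers: the shift along the tool's x, y, z in m, then the turn, a rotation vector about the tool's x, y, z in rad, then the opening, from -1 (shut) to 1 (fully open). A call has 1 to 5 rows; each row is the pose to reach, as a shift and turn from the pose commanded when the call began, along the tool's axes at that moment; what a row does not reach only later rows make up. A row lasts 1/12 s, in which the tool goes at most 41.7 mm and 7.16 degrees, less where a joint would pass 70% of its speed; a pose out of reach is approached as far as the arm can. A call with a gripper value outside its range is refused whole. The fingers move at their own pace and stop on an object; "grip_force" is the grip in N (left out, the last holds). Time passes only in rows, so rows that repeat a pose let the fingers close. It gives the time, the measured TCP pose, the force, the opening and the grip force at its end, in the units of the state.
- get_obs(): the state, without advancing time (a new reading comes with each control period).
- optics.camera(name): name is "scene" or "top"; returns a dict with "color" (480x640x3 uint8, red, green, blue), "depth" (480x640 float32, m along the optical axis (not along the pixel's ray), 0 where there is no reading), "K" (3x3 intrinsics, pixels), "R" (3x3) and "t" (3): a world point X has camera coordinates R X + t. Camera axes: x right, y down, z forward; pixel columns grow to the right and rows downward; lengths in m; the calibration is good to about 2 mm. A picture is of the moment at which its call begins.
- workorder.hand_in(): hands the job in; it is judged then, once.
The state is a dict: "clock": time; "joint_pos": joint angles; "joint_velocities": joint speeds; "tau": joint torques, N m; "position": TCP position; "ee_rot": TCP orientation; "ft_force": force on the tool from outside, world axes, zero at the start; "torque": the same for the moment, N m; "grip_width": opening from 0.0 (shut) to 1.0 (fully open); "grasp_force": force on a finger pad.
Only numpy, scipy, OpenCV 4.12 (cv2) and the standard library are available. Lean on these libraries where they do the work, as an engineer would, in place of code of your own. Each camera call takes 0.05 s, during which the arm holds its last target. There are 200 camera calls.

TASK

Set up the sugar crusher: push the gear lever on the gearbox beside it into the notch that the arrow points at. Then lift the hinged loading tray by its bar and tip it so that all five lumps of rock sugar slide into the hopper, and lower the tray gently back down to level; don't let it drop. Leave the other loose things on the counter where they are.

Things in the scene. Friction and masses are not known exactly. Their poses are not given: they have to be found in the camera images.
- crusher: Countertop crusher, fixed to the counter: steel base 300 x 240 mm and 30 mm high, with a grey motor housing (100 mm high) under a hinged loading tray in front, and an open steel hopper behind the tray. Origin on the counter under the middle of the tray's hinge; x points from the tray to the hopper, z up. A round drive shaft leads from its -y side into the gearbox.
- hopper (a point): Centre of the hopper's floor, 40 mm above the counter; axes as the crusher's. Inside the hopper measures 170 (x) x 200 (y) mm; its tray-side wall ends 120 mm above the counter, its side walls at 200 mm, its far wall at 230 mm. Two rollers stand up to 12 mm out of its floor.
- tray (a joint): Hinge of the steel loading tray, rad: 0 = level and at rest, grows to 1.3 as the front edge (the side nearest the robot) is raised; it falls back if let go. The hinge line is the crusher's y axis at 130 mm above the counter, at the crusher's origin in x. The tray's floor is level with the hinge line, 150 mm long and 178 mm wide, with 30 mm walls on three sides, open towards the hopper.
- tray_bar (a point): Middle of the round bar by which the tray is lifted: 12 mm thick, 110 mm long along the crusher's y, carried by a 10 mm rod at each end, 50 mm out from the tray's front wall. At joint 0 it is 200 mm from the hinge line (crusher's -x) and 142 mm above the counter. It moves with the tray.
- gearbox: Grey gearbox, fixed to the counter on the crusher's -y side, 200 (x) x 120 (y) x 130 mm high, with a bright top plate and a black slot along its x, 15 mm to the -y side of its centre. Origin under its centre; axes parallel to the crusher's. The slot has four round notches at x = -48, -14.6, +14.6 and +48 mm.
- gear_lever (a joint): Gear lever, rad: 0 = upright, positive leans to the gearbox's +x (away from the robot). Sprung detents hold it at -0.54, -0.18, +0.18 and +0.54, where its stem stands in the four notches; between them it snaps to the nearer one. It starts in the first, -0.54. It takes about 3 to 8 N at the knob to push it on. The pivot is at gearbox (0, -15, 50) mm, its axis along the gearbox's y.
- lever_knob (a point): Centre of the black ball on top of the gear lever, 32 mm across, 140 mm from the pivot; the stem below is 12 mm thick and comes out of the plate 80 mm above the pivot.
- arrow: Dark steel arrow, 30 mm long, 4 mm high, on the gearbox's top plate on the +y side of the slot, pointing (its -y) at the marked notch, which lies at the same gearbox x as this origin. The last three notches have markers: one the arrow, the two others small round studs of 11 mm.
- lump0: Lump of rock sugar, pale straw-coloured, chunky, about 33 x 28 x 25 mm, 40 g, lying loose on the tray. Origin in its underside.
- lump1: Lump of rock sugar, pale straw-coloured, chunky, about 33 x 28 x 25 mm, 40 g, lying loose on the tray. Origin in its underside.
- lump2: Lump of rock sugar, pale straw-coloured, chunky, about 33 x 28 x 25 mm, 40 g, lying loose on the tray. Origin in its underside.
- lump3: Lump of rock sugar, pale straw-coloured, chunky, about 33 x 28 x 25 mm, 40 g, lying loose on the tray. Origin in its underside.
- lump4: Lump of rock sugar, pale straw-coloured, chunky, about 33 x 28 x 25 mm, 40 g, lying loose on the tray. Origin in its underside.
- tub: Bystander: white plastic bowl, 150 mm across, 75 mm high.
- jar: Bystander: glass jar with a steel lid, 72 mm across, 120 mm high.
- beaker: Bystander: steel cup, 72 mm across, 90 mm high.
- spanner: Bystander: steel spanner lying flat.
- star_knob: Bystander: black five-lobed clamping knob, 50 mm across, 28 mm high.
- scraper: Bystander: dough scraper lying flat, steel blade 110 x 100 mm, white round handle 120 mm long.

How it is judged:
On the way, in this order (a step that is already met when the one before it is completed fails the run):
1. the gear lever stands in the notch marked by the arrow (((x of arrow in the frame of gearbox between -0.0206 and -0.0086 m and value of joint gear_lever between -0.27 and -0.09 rad) or (x of arrow in the frame of gearbox between 0.0086 and 0.0206 m and value of joint gear_lever between 0.09 and 0.27 rad) or (x of arrow in the frame of gearbox between 0.042 and 0.054 m and value of joint gear_lever between 0.45 and 0.63 rad))), for 0.3 s.
2. all five lumps are in the hopper (x of lump0 in the frame of hopper between -0.088 and 0.088 m and y of lump0 in the frame of hopper between -0.103 and 0.103 m and z of lump0 in the frame of hopper between -0.02 and 0.082 m and x of lump1 in the frame of hopper between -0.088 and 0.088 m and y of lump1 in the frame of hopper between -0.103 and 0.103 m and z of lump1 in the frame of hopper between -0.02 and 0.082 m and x of lump2 in the frame of hopper between -0.088 and 0.088 m and y of lump2 in the frame of hopper between -0.103 and 0.103 m and z of lump2 in the frame of hopper between -0.02 and 0.082 m and x of lump3 in the frame of hopper between -0.088 and 0.088 m and y of lump3 in the frame of hopper between -0.103 and 0.103 m and z of lump3 in the frame of hopper between -0.02 and 0.082 m and x of lump4 in the frame of hopper between -0.088 and 0.088 m and y of lump4 in the frame of hopper between -0.103 and 0.103 m and z of lump4 in the frame of hopper between -0.02 and 0.082 m), for 0.2 s.
3. the tray is back down (value of joint tray below 0.06 rad), for 0.2 s.
At the end, for the whole second after the job is handed in: The gear lever rests within 0.09 rad of the detent that the arrow marks, all five lumps lie still inside the hopper below its tray-side rim, and the tray is down level (within 0.06 rad) and still (all of step 2 and ((x of arrow in the frame of gearbox between -0.0206 and -0.0086 m and value of joint gear_lever between -0.27 and -0.09 rad) or (x of arrow in the frame of gearbox between 0.0086 and 0.0206 m and value of joint gear_lever between 0.09 and 0.27 rad) or (x of arrow in the frame of gearbox between 0.042 and 0.054 m and value of joint gear_lever between 0.45 and 0.63 rad)) and linear speed of each of lump0, lump1, lump2, lump3, lump4 below 0.03 m/s and velocity of joint tray between -0.1 and 0.1 rad/s and value of joint tray below 0.06 rad); the robot touches nothing.
It fails at once if the tray is let drop: it comes down on its rest faster than 2.5 rad/s (value of joint tray below 0.3 rad and velocity of joint tray below -2.5 rad/s).
It fails at once if another loose thing on the counter is moved more than 30 mm (distance of any of tub, jar, beaker, spanner, star_knob, scraper from where it was at the start of the episode above 0.03 m).
It also fails if it takes over 59 s, if anything falls off the work surface, if the arm or the gripper's body presses on something with over 40 N, if the wrist force passes 120 N, or if a joint passes its speed limit or range.

## Working session

There is one attempt and no reset: what is moved stays moved. The work goes in short steps, Python scripts to look and compute and a tool call to move; the robot and the scene stay as the last step left them, time stands still between calls to the robot, and variables do not carry over. Pictures are saved under pics/ and viewed, at most 10 in all, crops included, and the job is handed in when it is done.

Besides the shell and the picture viewer there is one more tool, called after "Request:" in YAML: its name, and indented under it one key for each argument. jog_arm: Moves the arm, as the interface text tells. Its arguments: {"type":"object","properties":{"increments":{"type":"array"},"grip_force":{"type":"number"}},"required":["increments"]}

```bash
ls; mkdir -p pics; cat > h.py <<'E'
import numpy as np,cv2
from workcell import get_obs, optics, workorder, manip
def cam(n):
    return optics.camera(n)
def pts(c):
    K,R,t,d=c['K'],c['R'],c['t'],c['depth']
    v,u=np.mgrid[:480,:640]
    P=np.stack([(u-K[0,2])/K[0,0]*d,(v-K[1,2])/K[1,1]*d,d],-1)
    return (P-t)@R
def save(c,n): cv2.imwrite('pics/'+n,c['color'][:,:,::-1])
E
python3 - <<'E'
from h import *
for n in('scene','top'):
    c=cam(n);save(c,n+'0.png');np.savez(n+'0.npz',**c);print(n,c['K'].round(1).tolist(),(-c['R'].T@c['t']).round(3),c['R'].round(2).tolist(),(c['depth']>0).mean())
print(get_obs(),manip.tip_extent)
E
```

```text
pics
scene [[489.4, 0.0, 317.6], [0.0, 489.4, 238.9], [0.0, 0.0, 1.0]] [0.853 0.505 1.041] [[-0.88, 0.48, 0.01], [0.39, 0.73, -0.56], [-0.28, -0.48, -0.83]] 0.99587890625
top [[445.4, 0.0, 320.4], [0.0, 445.4, 239.1], [0.0, 0.0, 1.0]] [ 0.402 -0.042  1.4  ] [[-0.0, -1.0, 0.0], [-0.99, 0.0, -0.14], [0.14, -0.0, -0.99]] 0.9962109375
{'clock': 0.1, 'joint_pos': array([ 1.32340012,  0.33282549, -0.06468163,  1.46085007,  0.02160676,
        1.34987117, -0.08848688]), 'joint_velocities': array([ 0.0024497 ,  0.00064887,  0.00116288, -0.00078964,  0.00072639,
        0.00042096, -0.00041511]), 'tau': array([ 1.18500291e-03, -6.26749063e+01,  4.89075633e-02, -3.92435610e+01,
        1.62455812e-02,  6.85770123e-03, -3.57213310e-05]), 'position': array([ 0.13922902, -0.60895849,  0.2267884 ]), 'ee_rot': array([ 9.93688870e-01,  1.12169667e-01, -1.04076508e-04, -6.20629232e-04]), 'ft_force': array([0.06785636, 0.96460137, 0.25476056]), 'torque': array([ 0.00164844, -0.03757953, -0.01226171]), 'grasp_force': 0.0, 'grip_width': 0.9950832560874477} 0.025
```

View pics/scene0.png

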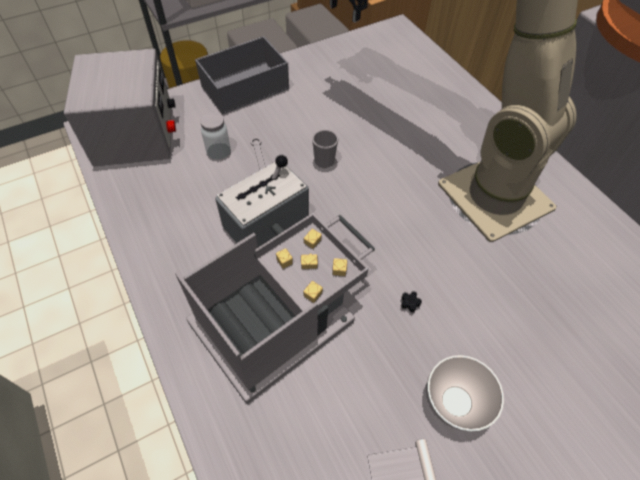

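View pics/top0.png

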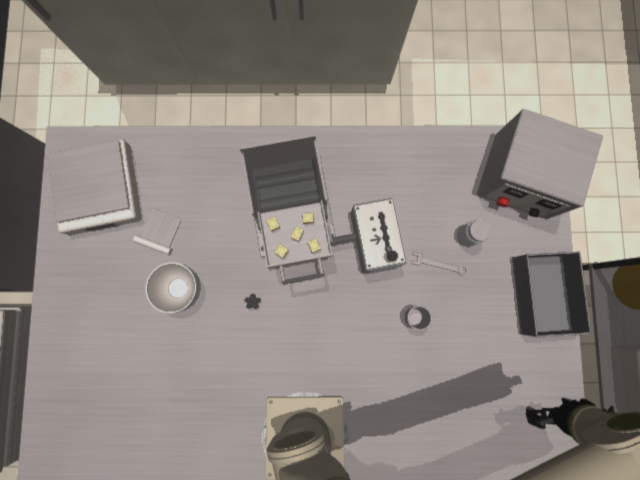

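The top view shows the knob at about (391,255), the arrow at about (377,240) and studs at about (373,219) and (374,230), so the arrow marks the second notch (-14.6). The bar is at about (302,278). Next I'll measure these.

```bash
python3 - <<'E'
from h import *
for n in('top','scene'):
    c=dict(np.load(n+'0.npz'));P=pts(c);col=c['color'].astype(int)
    v,u=np.mgrid[:480,:640]
    X,Y,Z=P[...,0],P[...,1],P[...,2]
    # gearbox plate
    reg=(X>.4)&(X<.8)&(Y<-.09)&(Y>-.35)&(Z>.12)&(Z<.14)
    m=reg&(col.min(-1)>110)
    m=cv2.morphologyEx(m.astype(np.uint8),cv2.MORPH_OPEN,np.ones((2,2)))
    k,l,s,ce=cv2.connectedComponentsWithStats(m);i=1+s[1:,4].argmax();m=l==i
    r=cv2.minAreaRect(P[m][:,:2].astype(np.float32)*1000);print(n,'plate',r,P[m][:,2].mean())
    # knob
    kb=(X>.4)&(X<.8)&(Y<-.09)&(Y>-.35)&(Z>.155)&(Z<.21)&(col.max(-1)<90)
    print(' knob',kb.sum(),P[kb].mean(0),P[kb].min(0),P[kb].max(0))
    # bar
    b=(X>.3)&(X<.6)&(np.abs(Y)<.15)&(Z>.125)&(Z<.16)
    bb=b&(col.max(-1)<130)
    Q=P[b];print(' barreg',Q.shape,Q.min(0),Q.max(0))
    np.save(n+'_bar.npy',np.c_[u[b],v[b],Q])
    # lumps
    hsv=cv2.cvtColor(c['color'],cv2.COLOR_RGB2HSV)
    L=(hsv[...,0]>15)&(hsv[...,0]<35)&(hsv[...,1]>80)&(Z>.11)&(X<.8)&(X>.3)&(np.abs(Y)<.2)
    k,l,s,ce=cv2.connectedComponentsWithStats(L.astype(np.uint8))
    for i in range(1,k):
        if s[i,4]>15: print(' lump',P[l==i].mean(0).round(3),s[i,4],P[l==i][:,2].max())
    # hopper high pts
    h=(X>.4)&(X<.9)&(np.abs(Y-.05)<.2)&(Z>.19)&(Z<.24)
    print(' hop',P[h].min(0),P[h].max(0))
    if n=='top':
        im=c['color'][130:300,230:430,::-1];cv2.imwrite('pics/c1.png',cv2.resize(im,None,fx=3.5,fy=3.5,interpolation=cv2.INTER_CUBIC))
E
```

```text
top plate ((565.7002563476562, -160.98306274414062), (213.49075317382812, 343.16107177734375), 22.192888259887695) 0.1311190296124183
 knob 87 [ 0.52534643 -0.24403125  0.18033199] [ 0.51295622 -0.25731484  0.17063737] [ 0.53886192 -0.23222595  0.1891882 ]
 barreg (2199, 3) [ 0.4496853  -0.07873795  0.12502431] [0.59999698 0.11893934 0.15996777]
 lump [0.625 0.092 0.155] 23 0.1602818163947542
 hop [ 0.64168509 -0.06703757  0.19007291] [0.85661594 0.17255258 0.23663326]
scene plate ((748.1224365234375, 79.07415771484375), (850.4494018554688, 212.9951171875), 62.08469772338867) 0.13173129929886138
 knob 121 [ 0.52866228 -0.23920845  0.17565287] [ 0.51405317 -0.2559408   0.15549795] [ 0.54017455 -0.22958547  0.18643157]
 barreg (3838, 3) [ 0.45090938 -0.08089499  0.12500283] [0.59990877 0.12128204 0.15998975]
 lump [ 0.561 -0.025  0.15 ] 219 0.15780799592373282
 lump [ 0.639 -0.007  0.153] 213 0.16168538286275588
 lump [0.595 0.024 0.148] 217 0.15785853057782637
 lump [0.545 0.068 0.151] 220 0.16012304676293235
 lump [0.623 0.092 0.151] 250 0.15934514230091415
 hop [ 0.63987718 -0.06577908  0.19007059] [0.85586272 0.17444449 0.2318114 ]
```

View pics/c1.png

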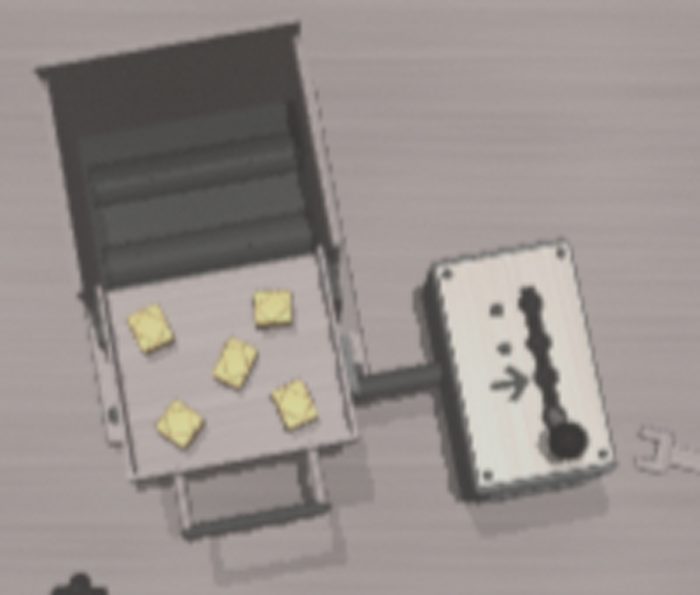

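The crop confirms it: the arrow is at crop (510,383), beside the second notch from the robot, so the target is -0.18 rad. The plate rectangle came out wrong, probably because of array contiguity, so I'll refit.

```bash
python3 - <<'E'
from h import *
for n in('top','scene'):
    c=dict(np.load(n+'0.npz'));P=pts(c);col=c['color'].astype(int)
    X,Y,Z=P[...,0],P[...,1],P[...,2]
    m=(X>.4)&(X<.8)&(Y<-.09)&(Y>-.35)&(Z>.124)&(Z<.138)
    m=cv2.morphologyEx(m.astype(np.uint8),cv2.MORPH_CLOSE,np.ones((5,5)));m=cv2.morphologyEx(m,cv2.MORPH_OPEN,np.ones((5,5)))>0
    m&=(Z>.124)&(Z<.138)
    r=cv2.minAreaRect(np.ascontiguousarray(P[m][:,:2]*1000,dtype=np.float32));print(n,'plate',r)
    a=r[2]
    a=np.deg2rad(a if abs(a)<45 else a-90);print(' yaw',a)
    g=np.array(r[0])/1000
    ex=np.array([np.cos(a),np.sin(a)]);ey=np.array([-ex[1],ex[0]])
    dark=(col.max(-1)<100)&m
    for nm,q in(('knob',(X>.4)&(X<.8)&(Y<-.09)&(Y>-.35)&(Z>.16)&(Z<.21)),):
        d=P[q][:,:2]-g;print(' knob in gb',(d@ex).min(),(d@ex).max(),(d@ey).min(),(d@ey).max(),P[q][:,2].max())
    ar=(col.max(-1)<130)&m;d=P[ar][:,:2]-g;s=(d@ey>.003)&(d@ey<.045)&(abs(d@ex)<.07);print(' markers x hist',np.histogram(d[s]@ex,bins=np.arange(-.07,.071,.01))[0])
    t=(X>.4)&(X<.66)&(abs(Y-.03)<.13)&(Z>.125)&(Z<.175)
    d=P[t][:,:2]; xs=d@ex; ys=d@ey; x0=xs.min()
    b=xs<x0+.014
    print(' bar x',x0,np.percentile(xs[b],[5,50,95]),'y',ys[b].min(),ys[b].max(),'z',np.percentile(P[t][b][:,2],[5,50,95]))
    w=Z[t]>.155;w2=w&(col.max(-1)[t]<200);print(' wall front x',np.percentile(xs[w],[0.5,2,5]),'y',np.percentile(ys[w],[1,99]))
    h=(X>.4)&(X<.9)&(np.abs(Y-.05)<.2)&(Z>.205)&(Z<.24)
    d=P[h][:,:2];print(' farwall x',np.percentile(d@ex,[2,50,98]),'y',np.percentile(d@ey,[2,98]),' gb',g@ex,g@ey)
E
```

```text
top plate ((592.5789794921875, -218.61767578125), (195.6417999267578, 116.76752471923828), 10.946181297302246)
 yaw 0.19104690415814848
 knob in gb -0.08665487222385246 -0.05658031991496441 -0.029462171508843893 0.00018148868241893082 0.189188204595043
 markers x hist [ 0  0  0  0  4 19  6  0  5  1  0  4  4  0]
 bar x 0.4507516894617232 [0.45169041 0.45681438 0.46249606] y -0.14653148652028594 -0.027783240761449998 z [0.14112161 0.1461029  0.15022358]
 wall front x [0.5040863  0.50478664 0.50560842] y [-0.18074832  0.01095664]
 farwall x [0.82701481 0.82968847 0.83522833] y [-0.19237515  0.01161549]  gb 0.5402849625630595 -0.3271631004991723
scene plate ((594.8394775390625, -216.52304077148438), (194.22763061523438, 120.46879577636719), 9.697856903076172)
 yaw 0.1692595333459398
 knob in gb -0.08758453262185663 -0.05837814390877422 -0.029069737217325017 -0.0007623168944133541 0.1864315745965305
 markers x hist [ 0  0  0  0  9 29  8  0  9  0  0 10  0  0]
 bar x 0.45248496120598203 [0.45461331 0.46133234 0.46504664] y -0.13474193610145152 -0.015343270536303263 z [0.14028105 0.14506815 0.14860552]
 wall front x [0.50639943 0.50703776 0.50793344] y [-0.16832253  0.0316311 ]
 farwall x [0.83035666 0.83479378 0.8376559 ] y [-0.17427498  0.03292034]  gb 0.5498652352322827 -0.31363107994397044
```

Results:
- Yaw is about 0.18.
- Lever plane origin is (0.596,-0.232) and the knob is at (0.526,-0.245,0.170).
- Bar centre is (0.465,0.002,0.142) and the hinge is at (0.662,0.038).

I'll move behind the knob with the fingers closed.

Request:
jog_arm:
  increments:
    - [0.031,-0.021,0,0,0,0,-1]
    - [0.062,-0.042,0,0,0,0,-1]
    - [0.093,-0.062,0,0,0,0,-1]
    - [0.124,-0.083,0,0,0,0,-1]
    - [0.156,-0.104,0,0,0,0,-1]

```text
clock: 0.52
position: [0.2689, -0.4716, 0.2272]
ee_rot: [0.994, 0.112, -0.0, -0.0]
ft_force: [1.0, -0.7, 0.2]
grip_width: 0.299
grasp_force: 0.0
```

Request:
jog_arm:
  increments:
    - [0.031,-0.021,0,0,0,0,-1]
    - [0.062,-0.042,0,0,0,0,-1]
    - [0.093,-0.062,0,0,0,0,-1]
    - [0.124,-0.083,0,0,0,0,-1]
    - [0.156,-0.104,0,0,0,0,-1]

```text
clock: 0.93
position: [0.3978, -0.3355, 0.2274]
ee_rot: [0.994, 0.112, -0.0, 0.0]
ft_force: [1.3, -0.5, 0.3]
grip_width: 0.002
grasp_force: 0.0
```

Request:
jog_arm:
  increments:
    - [0.0,0.0,0,0,0,-0.11,-1]
    - [0.0,0.0,0,0,0,-0.22,-1]
    - [0.0,0.0,0,0,0,-0.33,-1]
    - [0,0,0,0,0,-0.44,-1]
    - [0,0,0,0,0,-0.55,-1]

```text
clock: 1.35
position: [0.397, -0.3367, 0.2272]
ee_rot: [0.925, 0.38, -0.0, -0.0]
ft_force: [-1.1, -1.0, -1.1]
grip_width: -0.003
grasp_force: 0.0
```

Request:
jog_arm:
  increments:
    - [0.0,0.0,0,0,0,-0.11,-1]
    - [0.0,0.0,0,0,0,-0.22,-1]
    - [0.0,0.0,0,0,0,-0.33,-1]
    - [0,0,0,0,0,-0.44,-1]
    - [0,0,0,0,0,-0.55,-1]

```text
clock: 1.77
position: [0.3969, -0.3368, 0.2272]
ee_rot: [0.787, 0.617, -0.0, -0.0]
ft_force: [-0.7, 0.5, -0.6]
grip_width: -0.0
grasp_force: 0.0
```

Request:
jog_arm:
  increments:
    - [0.0,0.0,0,0,0,-0.11,-1]
    - [0.0,0.0,0,0,0,-0.22,-1]
    - [0.0,0.0,0,0,0,-0.33,-1]
    - [0,0,0,0,0,-0.42,-1]
    - [0,0,0,0,0,-0.42,-1]

```text
clock: 2.18
position: [0.3969, -0.3369, 0.2272]
ee_rot: [0.641, 0.767, -0.0, -0.0]
ft_force: [0.5, 0.7, 0.4]
grip_width: -0.001
grasp_force: 0.0
```

Request:
jog_arm:
  increments:
    - [0.022,0.03,0,0,0,0,-1]
    - [0.045,0.06,0,0,0,0,-1]
    - [0.067,0.09,0,0,0,0,-1]
    - [0.067,0.09,0.025,0,0,0,-1]
    - [0.067,0.09,0.047,0,0,0,-1]

```text
clock: 2.6
position: [0.4763, -0.2531, 0.1805]
ee_rot: [0.643, 0.766, 0.001, 0.001]
ft_force: [-0.5, -1.3, -1.0]
grip_width: 0.002
grasp_force: 0.0
```

Request:
jog_arm:
  increments:
    - [0,0,0,0,0,0,-1]
    - [0,0.008,0,0,0,0,-1]
    - [0,0.016,0,0,0,0,-1]
    - [0,0.024,0,0,0,0,-1]
    - [0,0.032,0,0,0,0,-1]

```text
clock: 3.02
position: [0.5073, -0.25, 0.1818]
ee_rot: [0.643, 0.766, 0.0, 0.001]
ft_force: [0.6, -0.3, -0.3]
grip_width: 0.002
grasp_force: 0.0
```

Request:
jog_arm:
  increments:
    - [0,0.005,0,0,0,0,-1]
    - [0,0.01,0,0,0,0,-1]
    - [0,0.014,0,0,0,0,-1]
    - [0,0.018,0,0,0,0,-1]
    - [0,0.018,0,0,0,0,-1]

```text
clock: 3.43
position: [0.5225, -0.2472, 0.1841]
ee_rot: [0.643, 0.766, -0.002, -0.0]
ft_force: [-19.8, 4.9, 32.5]
grip_width: -0.001
grasp_force: 18.4
```

Unexpected upward force, so I'll look before going on.

```bash
python3 - <<'E'
from h import *
c=cam('scene');print(get_obs()['ft_force'])
a=cv2.resize(c['color'][130:250,190:350,::-1],None,fx=4,fy=4,interpolation=cv2.INTER_CUBIC)
cv2.imwrite('pics/c2.png',a)
E
```

```text
[-20.5519508    5.01139539  32.58783952]
```

View pics/c2.png

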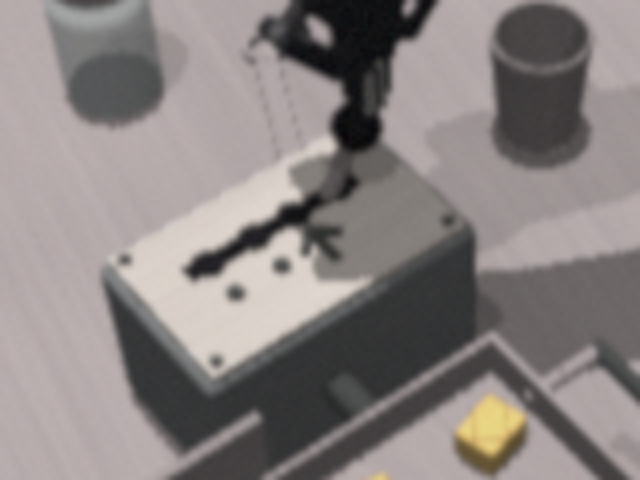

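The knob top is being caught by the knuckles, not by the fingertips. I'll back off, straddle the ball from above, grip it and carry it along its arc.

Request:
jog_arm:
  increments:
    - [0,-0.03,0,0,0,0,-1]
    - [0,-0.03,-0.04,0,0,0,-1]
    - [0,-0.03,-0.075,0,0,0,1]
    - [0,0,-0.075,0,0,0,1]
    - [0,0,-0.075,0,0,0,1]

```text
clock: 3.9
position: [0.5272, -0.2456, 0.258]
ee_rot: [0.643, 0.766, 0.001, 0.002]
ft_force: [0.3, 0.9, -0.1]
grip_width: 0.417
grasp_force: 0.0
```

Request:
jog_arm:
  increments:
    - [0,0,0,0,0,0,1]
    - [0,0,0,0,0,0,1]
    - [0,0,0,0,0,0,1]
    - [0,0,0,0,0,0,1]
    - [0,0,0,0,0,0,1]

```text
clock: 4.32
position: [0.523, -0.2471, 0.2554]
ee_rot: [0.643, 0.766, -0.0, -0.0]
ft_force: [0.1, -0.3, 0.4]
grip_width: 0.999
grasp_force: 0.0
```

```bash
python3 - <<'E'
from h import *
c=cam('scene');o=get_obs();print(o['position'],o['grip_width'],o['ft_force'])
P=pts(c);col=c['color'];X,Y,Z=np.moveaxis(P,-1,0)
q=(X>.49)&(X<.58)&(Y<-.2)&(Y>-.29)&(Z>.15)&(Z<.192)&(col.max(-1)<90)
print(q.sum(),P[q].mean(0),P[q].min(0),P[q].max(0))
a=cv2.resize(c['color'][110:250,190:350,::-1],None,fx=4,fy=4,interpolation=cv2.INTER_CUBIC)
cv2.imwrite('pics/c3.png',a)
E
```

```text
[ 0.52300352 -0.24701832  0.25541372] 0.9970554861231375 [ 0.58361936 -0.21959436  0.07364111]
131 [ 0.52928021 -0.23940717  0.1739582 ] [ 0.51343255 -0.2531631   0.15043288] [ 0.54295378 -0.23012128  0.18601492]
```

View pics/c3.png

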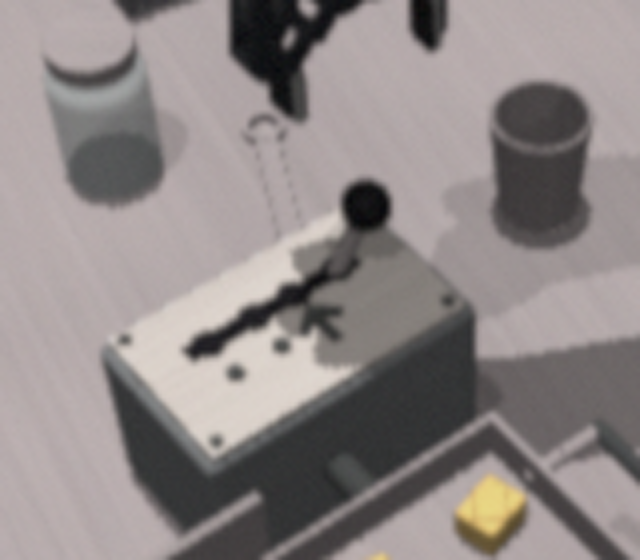

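The knob (crop 365,205) is still in the first notch and the open fingers are above it on either side. Now I'll descend and grip.

Request:
jog_arm:
  increments:
    - [0.002,0.003,0.025,0,0,0,1]
    - [0.002,0.003,0.05,0,0,0,1]
    - [0.002,0.003,0.073,0,0,0,1]
    - [0.002,0.003,0.073,0,0,0,0.2]
    - [0.002,0.003,0.073,0,0,0,-0.1]
  grip_force: 20

```text
clock: 4.78
position: [0.5254, -0.2442, 0.1821]
ee_rot: [0.643, 0.766, -0.0, -0.001]
ft_force: [0.1, -0.2, -0.1]
grip_width: 0.747
grasp_force: 0.0
```

Request:
jog_arm:
  increments:
    - [0,0,0,0,0,0,-0.5]
    - [0,0,0,0,0,0,-0.5]
    - [0,0,0,0,0,0,-0.5]
    - [0,0,0,0,0,0,-0.5]
    - [0,0,0,0,0,0,-0.5]
  grip_force: 20

```text
clock: 5.2
position: [0.5263, -0.2444, 0.1832]
ee_rot: [0.643, 0.766, 0.0, 0.001]
ft_force: [-0.8, 0.8, 0.0]
grip_width: 0.253
grasp_force: 0.0
```

```bash
python3 - <<'E'
from h import *
c=cam('scene');o=get_obs();print(o['position'],o['grip_width'],o['ft_force'])
P=pts(c);col=c['color'];X,Y,Z=np.moveaxis(P,-1,0)
q=(X>.45)&(X<.6)&(Y<-.18)&(Y>-.3)&(Z>.14)
for z in np.arange(.14,.22,.008):
    s=q&(abs(Z-z)<.004);print(z.round(3),s.sum(),P[s].min(0)[:2].round(3) if s.any() else'',P[s].max(0)[:2].round(3) if s.any() else '')
a=cv2.resize(c['color'][130:210,230:330,::-1],None,fx=7,fy=7,interpolation=cv2.INTER_CUBIC)
cv2.imwrite('pics/c4.png',a)
E
```

```text
[ 0.52618776 -0.24436228  0.18296332] 0.25159640647254516 [ 0.17569674  0.28634967 -1.03921934]
0.14 8 [ 0.539 -0.245] [ 0.55  -0.237]
0.148 17 [ 0.532 -0.247] [ 0.549 -0.235]
0.156 11 [ 0.534 -0.247] [ 0.542 -0.238]
0.164 19 [ 0.514 -0.249] [ 0.541 -0.231]
0.172 39 [ 0.51 -0.25] [ 0.54 -0.23]
0.18 48 [ 0.515 -0.258] [ 0.539 -0.233]
0.188 23 [ 0.507 -0.254] [ 0.543 -0.231]
0.196 37 [ 0.502 -0.256] [ 0.551 -0.23 ]
0.204 46 [ 0.502 -0.255] [ 0.552 -0.229]
0.212 47 [ 0.502 -0.258] [ 0.551 -0.23 ]
```

View pics/c4.png

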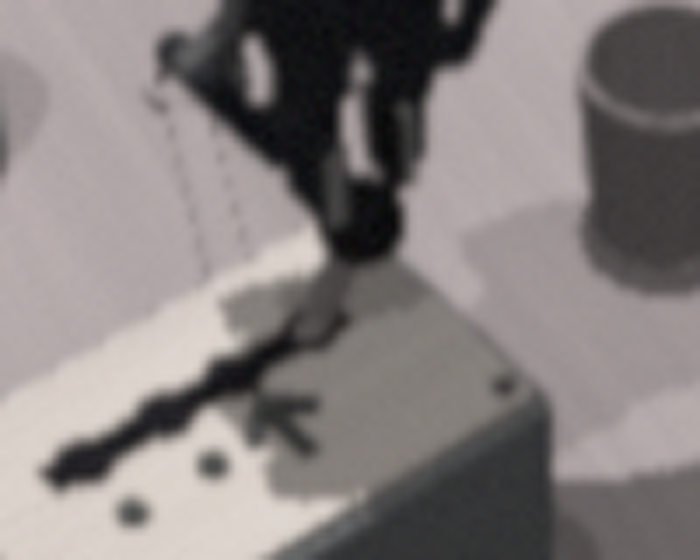

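The pads reach only the upper part of the ball (crop 370,215). I'll open, go 13 mm lower and grip again.

Request:
jog_arm:
  increments:
    - [0,0,0,0,0,0,0.3]
    - [0,0,0,0,0,0,0.3]
    - [0,0,0,0,0,0,0.3]
    - [0,0,0.007,0,0,0,0.3]
    - [0,0,0.013,0,0,0,0.3]

```text
clock: 5.67
position: [0.5261, -0.2443, 0.169]
ee_rot: [0.643, 0.766, 0.0, 0.0]
ft_force: [-0.5, 0.1, -0.5]
grip_width: 0.648
grasp_force: 0.0
```

Request:
jog_arm:
  increments:
    - [0,0,0,0,0,0,-0.6]
    - [0,0,0,0,0,0,-0.6]
    - [0,0,0,0,0,0,-0.6]
    - [0,0,0,0,0,0,-0.6]
    - [0,0,0,0,0,0,-0.6]
  grip_force: 20

```text
clock: 6.08
position: [0.5253, -0.2442, 0.1694]
ee_rot: [0.643, 0.766, -0.0, -0.001]
ft_force: [-5.1, 0.8, 2.9]
grip_width: 0.335
grasp_force: 19.5
```

Request:
jog_arm:
  increments:
    - [0,0.0075,-0.004,0,0,0,-0.6]
    - [0,0.015,-0.0077,0,0,0,-0.6]
    - [0,0.0227,-0.011,0,0,0,-0.6]
    - [0,0.0306,-0.0136,0,0,0,-0.6]
    - [0,0.0387,-0.0159,0,0,0,-0.6]

```text
clock: 6.5
position: [0.565, -0.2373, 0.1892]
ee_rot: [0.643, 0.766, 0.0, 0.001]
ft_force: [-9.3, 5.8, 28.7]
grip_width: 0.296
grasp_force: 22.4
```

Request:
jog_arm:
  increments:
    - [0,0.008,-0.0017,0,0,0,-0.6]
    - [0,0.008,-0.0017,0,0,0,-0.6]
    - [0,0.008,-0.0017,0,0,0,-0.6]
    - [0,0.008,-0.0017,0,0,0,-0.6]
    - [0,0.008,-0.0017,0,0,0,-0.6]

```text
clock: 6.92
position: [0.5737, -0.2356, 0.1917]
ee_rot: [0.643, 0.766, 0.001, 0.003]
ft_force: [-9.4, 5.7, 28.1]
grip_width: 0.289
grasp_force: 23.1
```

Request:
jog_arm:
  increments:
    - [0,0,0,0,0,0,0.3]
    - [0,0,0,0,0,0,0.3]
    - [0,0,0,0,0,0,0.3]
    - [0,0,-0.03,0,0,0,0.3]
    - [0,0,-0.065,0,0,0,0.3]

```text
clock: 7.33
position: [0.5706, -0.2359, 0.2499]
ee_rot: [0.643, 0.766, -0.001, -0.003]
ft_force: [0.0, -0.1, -0.0]
grip_width: 0.648
grasp_force: 0.0
```

```bash
python3 - <<'E'
from h import *
o=get_obs();print(o['position'],o['grip_width'],o['ft_force'])
g=np.array([.5937,-.2176]);ex=np.array([.9838,.179]);ey=np.array([-.179,.9838])
for n in('scene','top'):
    c=cam(n);P=pts(c);col=c['color'];X,Y,Z=np.moveaxis(P,-1,0)
    d=P[...,:2]-g;x,y=d@ex,d@ey
    q=(abs(x)<.1)&(abs(y+.015)<.022)&(Z>.165)&(Z<.207)&(col.max(-1)<100)
    if q.any():print(n,q.sum(),x[q].min(),x[q].max(),y[q].min(),y[q].max(),Z[q].max())
    save(c,n+'5.png')
a=cv2.resize(cv2.imread('pics/scene5.png')[110:250,190:350],None,fx=4,fy=4)
cv2.imwrite('pics/c5.png',a)
E
```

```text
[ 0.57061109 -0.2359308   0.24992979] 0.647519581241733 [ 0.04235499 -0.0528376  -0.04336287]
scene 134 -0.03581834132859657 -0.008972878172526186 -0.025741892577190617 0.00040780594433993667 0.20374856987490458
top 55 -0.04031271219902976 -0.01002140624505583 -0.016136629367004485 -0.0009634442392669135 0.2048251444247403
```

View pics/c5.png

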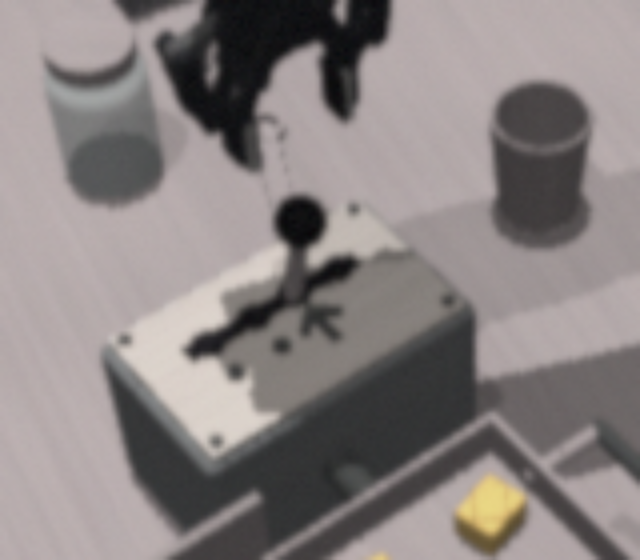

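The lever's stem now stands in the notch at the arrow, with the knob at gearbox x ≈ -24.5 mm. I'll check where the tips really are relative to the TCP before gripping the bar.

```bash
python3 - <<'E'
from h import *
o=get_obs();t=o['position'];print(t,o['grip_width'])
ex=np.array([.9838,.179]);ey=np.array([-.179,.9838])
for n in('scene','top'):
    c=cam(n);P=pts(c);Z=P[...,2];d=P[...,:2]-t[:2];x,y=d@ex,d@ey
    for a in np.arange(-.05,.06,.008):
        s=(abs(x)<.08)&(abs(y)<.05)&(abs(Z-t[2]-a)<.004)&(Z>.206)
        if s.sum()>3: print(n,a.round(3),s.sum(),x[s].min().round(3),x[s].max().round(3),y[s].min().round(3),y[s].max().round(3))
E
```

```text
[ 0.57432465 -0.2365617   0.25757447] 0.6488788895520927
scene 0.006 7 -0.029 0.035 -0.01 0.01
scene 0.014 39 -0.039 0.04 -0.008 0.014
scene 0.022 49 -0.04 0.043 -0.01 0.013
scene 0.03 56 -0.041 0.043 -0.01 0.013
scene 0.038 49 -0.041 0.042 -0.009 0.013
scene 0.046 39 -0.048 0.043 -0.01 0.015
scene 0.054 88 -0.06 0.058 -0.012 0.016
top 0.054 5 0.048 0.058 0.01 0.013
```

The tips actually sit about 4 mm above the reported TCP at this opening, so I'll plan heights from that. Next I'll move above the bar.

Request:
jog_arm:
  increments:
    - [0.036,-0.009,0,0,0,0,0.1]
    - [0.073,-0.018,0,0,0,0,0]
    - [0.109,-0.027,0,0,0,0,0]
    - [0.145,-0.037,0,0,0,0,0]
    - [0.182,-0.046,0,0,0,0,0]

```text
clock: 7.95
position: [0.4936, -0.0638, 0.2504]
ee_rot: [0.643, 0.766, -0.001, -0.001]
ft_force: [0.4, 0.6, 1.1]
grip_width: 0.499
grasp_force: 0.0
```

Request:
jog_arm:
  increments:
    - [0.036,-0.009,0,0,0,0,0]
    - [0.073,-0.018,0,0,0,0,0]
    - [0.073,-0.018,0.03,0,0,0,0]
    - [0.073,-0.018,0.06,0,0,0,0]
    - [0.073,-0.018,0.06,0,0,0,0]

```text
clock: 8.37
position: [0.4613, 0.0038, 0.1866]
ee_rot: [0.643, 0.766, -0.002, -0.003]
ft_force: [-0.6, -0.2, -1.0]
grip_width: 0.5
grasp_force: 0.0
```

```bash
python3 - <<'E'
from h import *
o=get_obs();t=o['position'];print(t,o['grip_width'])
ex=np.array([.9838,.179]);ey=np.array([-.179,.9838])
c=cam('scene');P=pts(c);Z=P[...,2];d=P[...,:2]-t[:2];x,y=d@ex,d@ey
for z in np.arange(.13,.24,.006):
    s=(abs(x)<.07)&(abs(y)<.1)&(abs(Z-z)<.003)&(x<.04)
    if s.sum()>3: print(z.round(3),s.sum(),x[s].min().round(3),x[s].max().round(3),y[s].min().round(3),y[s].max().round(3))
save(c,'scene6.png')
cv2.imwrite('pics/c6.png',cv2.resize(c['color'][150:310,270:430,::-1],None,fx=3.7,fy=3.7,interpolation=cv2.INTER_CUBIC))
E
```

```text
[0.46128512 0.00384953 0.18661851] 0.5001283109832051
0.136 10 0.008 0.04 -0.057 0.055
0.142 159 -0.001 0.039 -0.062 0.058
0.148 156 -0.001 0.04 -0.06 0.059
0.196 18 -0.028 0.03 -0.011 0.011
0.202 33 -0.033 0.035 -0.008 0.012
0.208 35 -0.032 0.037 -0.01 0.011
0.214 31 -0.034 0.036 -0.01 0.012
0.22 31 -0.033 0.037 -0.011 0.011
0.226 27 -0.026 0.035 -0.01 0.013
0.232 24 -0.044 0.036 -0.006 0.014
0.238 42 -0.052 0.038 -0.009 0.014
```

View pics/c6.png

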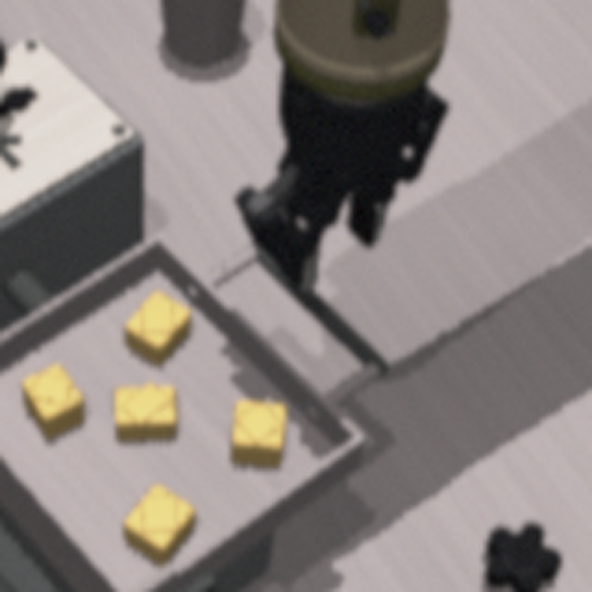

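The gripper straddles the bar, whose centre is about 5 mm ahead of the TCP along crusher x. I'll descend and grip it.

Request:
jog_arm:
  increments:
    - [0,0.005,0.02,0,0,0,0]
    - [0,0.005,0.045,0,0,0,0]
    - [0,0.005,0.066,0,0,0,0]
    - [0,0.005,0.066,0,0,0,0]
    - [0,0.005,0.066,0,0,0,-0.4]

```text
clock: 8.83
position: [0.4698, 0.0046, 0.1267]
ee_rot: [0.643, 0.766, -0.0, -0.001]
ft_force: [0.6, -0.4, 0.4]
grip_width: 0.376
grasp_force: 0.0
```

Request:
jog_arm:
  increments:
    - [0,0,0,0,0,0,-1]
    - [0,0,0,0,0,0,-1]
    - [0,0,0,0,0,0,-1]
    - [0,0,0,0,0,0,-1]
    - [0,0,0,0,0,0,-1]
  grip_force: 40

```text
clock: 9.25
position: [0.4646, 0.0034, 0.127]
ee_rot: [0.643, 0.766, -0.005, -0.003]
ft_force: [-34.3, -3.6, 24.4]
grip_width: 0.118
grasp_force: 39.3
```

Request:
jog_arm:
  increments:
    - [0,-0.002,-0.001,0,0,0,-1]
    - [0,-0.004,-0.002,0,0,0,-1]
    - [0,-0.004,-0.003,0,0,0,-1]
    - [0,-0.004,-0.003,0,0,0,-1]
    - [0,-0.004,-0.003,0,0,0,-1]

```text
clock: 9.67
position: [0.4645, 0.0035, 0.1297]
ee_rot: [0.643, 0.766, -0.001, -0.001]
ft_force: [-7.9, -1.2, -3.8]
grip_width: 0.12
grasp_force: 39.2
```

Request:
jog_arm:
  increments:
    - [0,0.0011,-0.012,0,0,0,-1]
    - [0,0.0029,-0.0239,0,0,0,-1]
    - [0,0.0054,-0.0356,0,0,0,-1]
    - [0,0.0086,-0.0472,0,0,0,-1]
    - [0,0.0125,-0.0586,0,0,0,-1]

```text
clock: 10.08
position: [0.4772, 0.0058, 0.1892]
ee_rot: [0.643, 0.766, -0.001, -0.0]
ft_force: [-4.0, -1.6, -3.6]
grip_width: 0.121
grasp_force: 39.0
```

Request:
jog_arm:
  increments:
    - [0,0.0046,-0.0111,0,0,0,-1]
    - [0,0.0098,-0.0219,0,0,0,-1]
    - [0,0.0156,-0.0324,0,0,0,-1]
    - [0,0.0221,-0.0425,0,0,0,-1]
    - [0,0.0292,-0.0522,0,0,0,-1]

```text
clock: 10.5
position: [0.5057, 0.0109, 0.2418]
ee_rot: [0.643, 0.766, -0.001, -0.001]
ft_force: [-8.8, -2.2, 1.7]
grip_width: 0.12
grasp_force: 39.1
```

Request:
jog_arm:
  increments:
    - [0,0.0077,-0.0093,0,0,0,-1]
    - [0,0.0159,-0.0181,0,0,0,-1]
    - [0,0.0246,-0.0264,0,0,0,-1]
    - [0,0.0338,-0.0341,0,0,0,-1]
    - [0,0.0434,-0.0413,0,0,0,-1]

```text
clock: 10.92
position: [0.5487, 0.0187, 0.2848]
ee_rot: [0.643, 0.766, -0.001, 0.0]
ft_force: [-14.0, -0.8, 13.4]
grip_width: 0.118
grasp_force: 39.1
```

```bash
cat > lump.py <<'E'
from h import *
o=get_obs();print(o['clock'],o['position'],o['ft_force'].round(1))
H=np.array([.662,.038]);ex=np.array([.9838,.179]);ey=np.array([-.179,.9838])
for n in('scene','top'):
    c=cam(n);P=pts(c);hsv=cv2.cvtColor(c['color'],cv2.COLOR_RGB2HSV)
    d=P[...,:2]-H;x,y=d@ex,d@ey
    L=(hsv[...,0]>15)&(hsv[...,0]<35)&(hsv[...,1]>70)&(x>-.25)&(x<.25)&(abs(y)<.13)
    k,l,s,ce=cv2.connectedComponentsWithStats(L.astype(np.uint8))
    for i in range(1,k):
        if s[i,4]>15: q=l==i;print(n,s[i,4],ce[i].round(),x[q].mean().round(3),y[q].mean().round(3),P[q][:,2].mean().round(3))
E
python3 lump.py
```

```text
10.9167 [0.54867642 0.01874125 0.28475573] [-14.   -0.8  13.4]
scene 1250 [362.  76.] -0.115 0.052 0.632
scene 72 [339. 129.] -0.092 0.039 0.544
scene 30 [332. 136.] -0.084 0.034 0.53
scene 216 [332. 155.] -0.091 0.028 0.481
scene 543 [258. 283.] 0.034 -0.051 0.099
scene 243 [268. 307.] 0.047 -0.001 0.077
scene 299 [288. 308.] 0.026 0.048 0.121
scene 18 [284. 323.] 0.043 0.054 0.085
top 37 [309. 196.] 0.033 -0.062 0.134
```

The lumps are sliding in. I'll tip a little further and let them settle.

Request:
jog_arm:
  increments:
    - [0,0.0095,-0.0072,0,0,0,-1]
    - [0,0.0198,-0.0138,0,0,0,-1]
    - [0,0.03,-0.02,0,0,0,-1]
    - [0,0.03,-0.02,0,0,0,-1]
    - [0,0.03,-0.02,0,0,0,-1]

```text
clock: 11.43
position: [0.5793, 0.0243, 0.303]
ee_rot: [0.643, 0.766, 0.001, 0.0]
ft_force: [-5.2, 0.6, 6.3]
grip_width: 0.114
grasp_force: 40.8
```

Request:
jog_arm:
  increments:
    - [0,0,0,0,0,0,-1]
    - [0,0,0,0,0,0,-1]
    - [0,0,0,0,0,0,-1]
    - [0,0,0,0,0,0,-1]
    - [0,0,0,0,0,0,-1]

```text
clock: 11.85
position: [0.5786, 0.0242, 0.3027]
ee_rot: [0.643, 0.766, 0.0, 0.0]
ft_force: [-3.7, 1.2, 5.6]
grip_width: 0.117
grasp_force: 40.7
```

```bash
python3 lump.py; python3 - <<'E'
from h import *
c=cam('scene');cv2.imwrite('pics/c7.png',cv2.resize(c['color'][180:400,170:390,::-1],None,fx=2.7,fy=2.7,interpolation=cv2.INTER_CUBIC))
E
```

```text
11.85 [0.57860257 0.02418554 0.30267954] [-3.7  1.2  5.6]
scene 1354 [347.  73.] -0.087 0.052 0.65
scene 77 [325. 129.] -0.063 0.04 0.561
scene 35 [318. 136.] -0.055 0.035 0.549
scene 229 [317. 156.] -0.061 0.029 0.5
scene 238 [265. 287.] 0.019 -0.052 0.06
scene 702 [260. 320.] 0.076 0.01 0.067
```

View pics/c7.png

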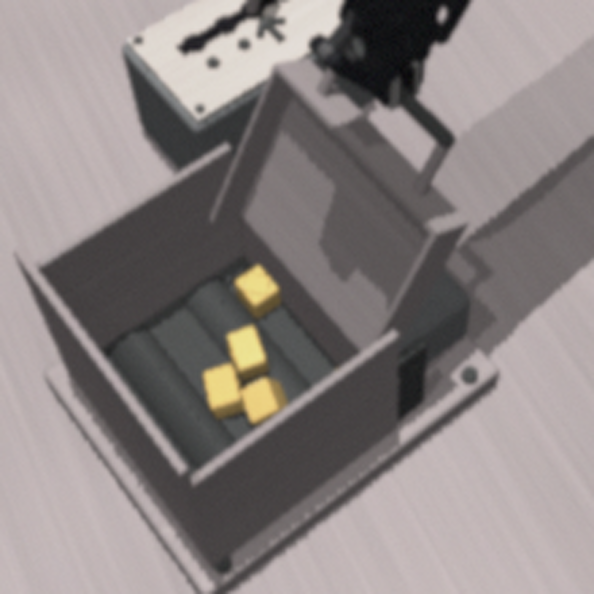

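Four lumps are clearly in the hopper, with a fifth partly hidden at about (283,393). I'll lower halfway and check from above.

Request:
jog_arm:
  increments:
    - [0,-0.0107,0.0054,0,0,0,-1]
    - [0,-0.0212,0.0114,0,0,0,-1]
    - [0,-0.0312,0.018,0,0,0,-1]
    - [0,-0.0408,0.0252,0,0,0,-1]
    - [0,-0.05,0.0329,0,0,0,-1]

```text
clock: 12.42
position: [0.5298, 0.0153, 0.269]
ee_rot: [0.643, 0.766, 0.001, 0.001]
ft_force: [-3.3, 0.2, 5.3]
grip_width: 0.121
grasp_force: 41.7
```

Request:
jog_arm:
  increments:
    - [0,-0.0087,0.0083,0,0,0,-1]
    - [0,-0.0169,0.0171,0,0,0,-1]
    - [0,-0.0246,0.0264,0,0,0,-1]
    - [0,-0.0317,0.0361,0,0,0,-1]
    - [0,-0.0382,0.0462,0,0,0,-1]

```text
clock: 12.83
position: [0.4921, 0.0085, 0.2226]
ee_rot: [0.643, 0.766, 0.001, 0.001]
ft_force: [-3.3, 0.4, 1.5]
grip_width: 0.117
grasp_force: 41.2
```

```bash
python3 lump.py; python3 - <<'E'
from h import *
a=cam('scene')['color'][230:380,190:340,::-1];b=cam('top')['color'][130:280,230:380,::-1]
cv2.imwrite('pics/c8.png',cv2.resize(np.hstack([a,b]),None,fx=2.6,fy=2.6,interpolation=cv2.INTER_CUBIC))
E
```

```text
12.8333 [0.49209739 0.00845627 0.22261189] [-3.3  0.4  1.5]
scene 959 [387.  97.] -0.17 0.052 0.57
scene 54 [363. 142.] -0.148 0.038 0.482
scene 24 [357. 149.] -0.14 0.032 0.468
scene 177 [354. 165.] -0.147 0.025 0.419
scene 236 [265. 287.] 0.019 -0.052 0.061
scene 707 [260. 320.] 0.076 0.01 0.067
top 323 [284. 192.] 0.074 0.009 0.069
top 26 [308. 203.] 0.027 -0.057 0.064
top 61 [269. 209.] 0.032 0.064 0.067
```

View pics/c8.png

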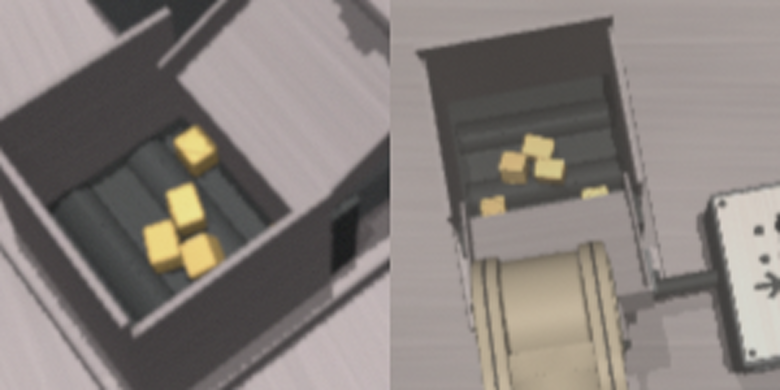

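The top view (right half) shows all five lumps in the hopper: three in the middle and two near the tray-side wall. Now I'll lower the tray gently to level.

Request:
jog_arm:
  increments:
    - [0,-0.0058,0.0105,0,0,0,-1]
    - [0,-0.011,0.0213,0,0,0,-1]
    - [0,-0.0156,0.0324,0,0,0,-1]
    - [0,-0.0195,0.0438,0,0,0,-1]
    - [0,-0.0227,0.0554,0,0,0,-1]

```text
clock: 13.45
position: [0.47, 0.0045, 0.1667]
ee_rot: [0.643, 0.766, -0.0, 0.0]
ft_force: [-0.2, -0.7, -0.7]
grip_width: 0.111
grasp_force: 42.6
```

Request:
jog_arm:
  increments:
    - [0,-0.0018,0.0078,0,0,0,-1]
    - [0,-0.0032,0.0157,0,0,0,-1]
    - [0,-0.0043,0.0236,0,0,0,-1]
    - [0,-0.005,0.0296,0,0,0,-1]
    - [0,-0.0054,0.0356,0,0,0,-1]

```text
clock: 13.87
position: [0.4646, 0.0035, 0.1306]
ee_rot: [0.643, 0.766, -0.0, 0.0]
ft_force: [-1.5, -2.9, -0.2]
grip_width: 0.116
grasp_force: 43.6
```

Request:
jog_arm:
  increments:
    - [0,0,0.001,0,0,0,-1]
    - [0,0,0.002,0,0,0,-1]
    - [0,0,0.002,0,0,0,-1]
    - [0,0,0.002,0,0,0,-1]
    - [0,0,0.002,0,0,0,-1]

```text
clock: 14.28
position: [0.4645, 0.0035, 0.1293]
ee_rot: [0.643, 0.766, -0.0, 0.0]
ft_force: [-4.5, -3.2, -0.2]
grip_width: 0.117
grasp_force: 43.7
```

Request:
jog_arm:
  increments:
    - [0,0,0.001,0,0,0,-1]
    - [0,0,0.002,0,0,0,-1]
    - [0,0,0.002,0,0,0,-1]
    - [0,0,0.002,0,0,0,-1]
    - [0,0,0.002,0,0,0,-1]

```text
clock: 14.7
position: [0.4646, 0.0035, 0.1288]
ee_rot: [0.643, 0.766, -0.001, 0.0]
ft_force: [-12.5, -4.1, 21.2]
grip_width: 0.114
grasp_force: 46.1
```

Request:
jog_arm:
  increments:
    - [0,0,0,0,0,0,-0.6]
    - [0,0,0,0,0,0,-0.4]
    - [0,0,0,0,0,0,-0.2]
    - [0,0,0,0,0,0,0]
    - [0,0,0,0,0,0,0]

```text
clock: 15.12
position: [0.4648, 0.0041, 0.1271]
ee_rot: [0.643, 0.766, 0.0, 0.0]
ft_force: [0.2, 0.0, -0.6]
grip_width: 0.499
grasp_force: 0.0
```

Request:
jog_arm:
  increments:
    - [0,0,-0.01,0,0,0,0]
    - [0,0,-0.03,0,0,0,0]
    - [0,0,-0.06,0,0,0,0]
    - [0,0,-0.09,0,0,0,0]
    - [0,0,-0.12,0,0,0,0]

```text
clock: 15.53
position: [0.4644, 0.0042, 0.2492]
ee_rot: [0.643, 0.766, 0.0, 0.0]
ft_force: [0.5, -0.6, 0.7]
grip_width: 0.5
grasp_force: 0.0
```

Request:
jog_arm:
  increments:
    - [0,-0.02,0,0,0,0,0]
    - [0,-0.02,0,0,0,0,0]
    - [0,-0.02,0,0,0,0,0]
    - [0,-0.02,0,0,0,0,0]
    - [0,-0.02,0,0,0,0,0]

```text
clock: 15.95
position: [0.445, 0.0005, 0.2467]
ee_rot: [0.643, 0.766, -0.0, -0.0]
ft_force: [-0.7, -0.2, -0.1]
grip_width: 0.505
grasp_force: 0.0
```

```bash
python3 lump.py; python3 - <<'E'
from h import *
H=np.array([.662,.038]);ex=np.array([.9838,.179]);ey=np.array([-.179,.9838])
c=cam('scene');P=pts(c);d=P[...,:2]-H;x,y=d@ex,d@ey;Z=P[...,2]
m=(x<-.02)&(x>-.13)&(abs(y)<.07)&(abs(Z-.13)<.1)
A=np.c_[x[m],np.ones(m.sum())];print('tray floor slope,z',np.linalg.lstsq(A,Z[m],rcond=None)[0],m.sum())
g=np.array([.5937,-.2176]);d=P[...,:2]-g;x,y=d@ex,d@ey
q=(abs(x)<.1)&(abs(y+.015)<.022)&(Z>.165)&(Z<.207);print('knob',x[q].min(),x[q].max())
E
```

```text
15.95 [0.44498287 0.00050722 0.24669653] [-0.7 -0.2 -0.1]
scene 1101 [410.  71.] -0.213 0.052 0.593
scene 57 [384. 119.] -0.192 0.036 0.505
scene 28 [377. 125.] -0.185 0.029 0.491
scene 178 [375. 142.] -0.193 0.025 0.443
scene 236 [265. 287.] 0.019 -0.052 0.061
scene 705 [260. 320.] 0.076 0.009 0.067
top 320 [284. 192.] 0.074 0.01 0.069
top 17 [308. 203.] 0.029 -0.055 0.063
top 51 [269. 208.] 0.033 0.064 0.067
tray floor slope,z [-0.00130706  0.12854335] 2792
knob -0.03945119598111431 -0.008561473721980451
```

The tray is level, all five lumps are at rest in the hopper, the lever is in its notch, and the arm is clear of everything.

```bash
python3 -c "
from workcell import workorder
print(workorder.hand_in())"
```

```text
the job is handed in; nothing more can be done
None
```

I handed the job in: the lever is in the arrow's notch (-0.18 rad), all five lumps are in the hopper, and the tray was lowered under grip to level; the other loose things weren't measured at the end, and the hand-in gave no verdict.

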